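Close the sill trough with its oversize ceramic tile

TASK

Close the aluminium candle trough with the blue ceramic tile: the tile is longer than the opening in the steel frame, so tilt it, feed its lower edge under the wide lip against the orange spring clip, and push until its other edge can come down past the opposite lip. Lay it flat on the ledges, slid home against the end wall under that opposite lip with the clip holding it there, and let go. Ceramic and clip are delicate, so feel your way and do not crush the clip, and leave the dreidels, tin and menorah where they are.

Things in the scene. Friction and masses are not known exactly. Their poses are not given: they have to be found in the camera images.
- tile: Loose blue ceramic tile with a white centre, 130 (x) by 100 (y) by 8 mm thick, about 0.3 kg, lying flat on the sill. Origin: centre of its underside, z up through its top. A wooden bar handle stands on its middle, 12 mm thick along x, 56 mm long along y, 36 mm high (its top 44 mm above the underside); grip it across the 12 mm. Same turned half round. It bears up to 40 N in all.
- trough: Fixed aluminium trough, 204 (x) by 120 (y) mm, 60 mm high, candles inside. Origin: on the sill, on its long centre line, 11.5 mm to the +x side of its middle. On its rim sits a steel frame that is NOT tracked: true in y, height and yaw, but shifted -12 to +12 mm along the trough's x (an unknown offset, fixed during the job). The wide lip and clip are at -x, the plain lip at +x.
- opening (a point): Fixed to the trough: centre of the frame's opening at ledge height (66 mm over the sill), if the frame offset were 0; shift all frame x values by the true offset. Ledges run round a hole; side walls at y = -54 and +54 mm. The tile belongs lengthwise along x, flat on the ledges, centred at x = +2 mm from here: one edge at the end wall, the other pressing the clip in 4 mm.
- plain_lip (a point): Inner edge of the plain lip, on its top, at frame offset 0: x = +57 mm from the opening's centre. The lip is steel, 3 mm thick, top 85 mm and underside 82 mm over the sill; below it a solid end wall has its inner face at x = +67. The tile's +x edge gets down past this lip only with the clip pressed in by at least 14 mm.
- wide_lip (a point): Inner edge of the wide lip, on its top, at frame offset 0: x = -57 mm from the opening's centre, so the gap between the lips is 114 mm, free over 108 mm in y. The lip is steel, 3 mm thick, top 85 mm and underside 82 mm over the sill, reaching to x = -96 over the spring clip.
- clip (a joint): Orange spring clip under the wide lip: pad 70 mm wide in y, 67 to 80 mm over the sill, sliding along the trough's x; an orange pin shows it in the lip's slot. Value in m: 0 = free, face at x = -59 mm from the opening's centre (offset 0), growing as pressed towards -x. Spring 1 N per mm from 0 N (14 N at 14 mm). Do not press it past 17 mm (17 N).
- dreidel_a: Red plastic dreidel lying on its side, about 60 by 26 by 26 mm, bystander. Origin: under its body.
- dreidel_b: Yellow plastic dreidel lying on its side, about 60 by 26 by 26 mm, bystander. Origin: under its body.
- tin: Silver aluminium tin, 64 mm across, 50 mm high, bystander. Origin: centre of its underside.
- menorah: Glass-and-steel menorah, 70 by 200 mm, 184 mm high, bystander. Origin: centre of its underside.
Not all that is in view belongs to the job. Several things have the shape of the tile; the one meant has the colours described above.

How it is judged:
By the outcome, as a careful person would: the job done as asked, in the order asked, and still so for the second after the job is handed in, with the robot touching nothing.
It also fails if it takes over 72 s, if anything falls off the work surface, if the arm or the gripper's body presses on something with over 40 N, if the wrist force passes 120 N, or if a joint passes its speed limit or range.

ROBOT

A 6-joint arm with a two-finger parallel gripper is mounted at the origin on the work surface. World frame = base frame: x ahead of the robot, y to its left, z up, the work surface at z = 0. Lengths are in m, angles in degrees, forces in N, time in s.
With the tool pointing down it reaches from about 0.25 to 0.725 m from the base axis. Payload 9.7 kg.
Tool frame: the origin (TCP) lies on the centre line of the jaws, within the pads' length; the fingertips stand tip_reach ahead of it and the grasp point (between the pads) lies 2 mm behind it (tip_reach is the distance from the TCP to the fingertips, in m); z points along the fingers, y is the direction in which the jaws open and shut (so a half turn about z gives the same grasp; the last joint's range is limited). The gripper opens to 85 mm and grips with 20 to 120 N. Pads are 22 mm wide; open, the fingers measure 114 mm over their backs; the gripper's body (76 mm by 85 mm) begins 54 mm behind the grasp point. The pads swing forward as they close: fully open they stand 13 mm farther back than shut.
Start: joints at [76.318, 4.979, 10.078, 95.1, 0, 90], TCP at [0.13, 0.534, 0.248] pointing down, gripper open.
Joint ranges: [-179.16, 179.16], [-48.56, 103.87], [-65.8, 70.77], [-126.05, 130.52], [-82.76, 87.17], [-180, 180]. Speed limits (degrees/s): [127.2, 127.2, 147.25, 180, 180, 180].

INTERFACE

Orientations are given as [roll, pitch, yaw] about the fixed x, y, z axes, in that order (R = Rz(yaw) Ry(pitch) Rx(roll)).
In Python, from workcell import get_obs, camera, calibration, job_done, tip_reach gives the robot as it stands.
- The arm moves only by the tool apply_moves, never from a script. Its argument "rows" is a list of rows, each a list of 7 numbers: the shift along the world's x, y, z in mm, then the turn, a rotation vector about the world's x, y, z in degrees, then the closure, from 0 (fully open) to 1 (shut). A call has 1 to 20 rows; each row shifts and turns the commanded pose from where the row before left it; what a row does not reach is not made up. A row lasts 1/8 s, in which the tool goes at most 62.5 mm and 10.7 degrees, less where a joint would pass 70% of its speed; a pose out of reach is approached as far as the arm can. A call with a gripper value outside its range is refused whole. The fingers move at their own pace and stop on an object; "grip_force" is the grip in N (left out, the last holds). Time passes only in rows, so rows that do not move let the fingers close. It gives the time, the measured TCP pose, the force and the opening at its end, in the units of the state.
- get_obs(): the state, without advancing time (a new reading comes with each control period).
- camera(name): name is "scene" or "top" or "wrist"; returns the picture (480x640x3 uint8, red, green, blue); there is no depth.
- calibration(name): a dict with "intrinsics" (3x3 intrinsics, pixels), "T" (4x4, takes a point from camera to world coordinates); the wrist camera has in their place "mount" (4x4, takes a point from camera to tool coordinates, whose origin is the TCP and whose axes are the flange's). Camera axes: x right, y down, z forward; pixel columns grow to the right and rows downward; lengths in m; the calibration is good to about 2 mm. A picture is of the moment at which its call begins: read the wrist's pose just before it. calibration takes no time and is no camera call.
- job_done(): hands the job in, once; it reports no verdict.
The state is a dict: "time": time; "q": joint angles; "qd": joint speeds; "joint_efforts": joint torques, N m; "ee_pos": TCP position; "tcp_rot": TCP orientation; "wrist_force": force on the tool from outside, world axes, zero at the start; "torque": the same for the moment, N m; "opening": finger opening in m.
Only numpy, scipy, OpenCV 4.12 (cv2) and the standard library are available. Lean on these libraries where they do the work, as an engineer would, in place of code of your own. Each camera call takes 0.05 s, during which the arm holds its last target.

## Working session

There is one attempt and no reset: what is moved stays moved. The work goes in short steps, Python scripts to look and compute and a tool call to move; the robot and the scene stay as the last step left them, time stands still between calls to the robot, and variables do not carry over. Pictures are saved under pics/ and viewed, and the job is handed in when it is done.

Besides the shell and the picture viewer there is one more tool, called after "Emit:" as name(argument=value, ...) on one line, values as JSON. apply_moves: Moves the arm, as the interface text tells. Its arguments: {"type":"object","properties":{"rows":{"type":"array","items":{"type":"array","items":{"type":"number"}}},"grip_force":{"type":"number"}},"required":["rows"]}

```bash
mkdir -p pics; ls; python3 - <<'E'
from workcell import *
import cv2,numpy as np
o=get_obs();print(o)
try: print(tip_reach() if callable(tip_reach) else tip_reach)
except Exception as e: print(e)
for n in ["scene","top","wrist"]:
    c=calibration(n);print(n,{k:np.round(v,4).tolist() for k,v in c.items()})
    cv2.imwrite(f"pics/{n}0.png",camera(n)[:,:,::-1])
E
```

```text
pics
{'time': 0.0, 'q': array([ 7.63177081e+01,  5.01052510e+00,  1.00325645e+01,  9.51005079e+01,
       -8.82142650e-04,  9.00011374e+01]), 'qd': array([-0.02264032,  0.05758763,  0.11052182,  0.01796811,  0.10246013,
       -0.08496168]), 'joint_efforts': array([ 1.46108387e-04, -5.20385242e+01,  4.64803398e+01,  1.58760336e-02,
       -1.00703908e-04, -1.25753989e-06]), 'ee_pos': array([0.13004651, 0.53417224, 0.24757166]), 'tcp_rot': array([-1.79921531e+02,  8.83699589e-04,  1.66316572e+02]), 'wrist_force': array([-0.36076682,  0.20578952,  0.49634134]), 'torque': array([ 0.02814968,  0.08250329, -0.0434219 ]), 'opening': 0.08534187258498958}
0.017
scene {'intrinsics': [[596.0411, 0.0, 321.4179], [0.0, 596.0411, 240.8432], [0.0, 0.0, 1.0]], 'T': [[0.5702, 0.6446, -0.5094, 1.1551], [0.8214, -0.4362, 0.3675, -0.2987], [0.0147, -0.6279, -0.7782, 0.9989], [0.0, 0.0, 0.0, 1.0]]}
top {'intrinsics': [[576.5137, 0.0, 316.0746], [0.0, 576.5137, 229.1622], [0.0, 0.0, 1.0]], 'T': [[-0.01, -0.9867, 0.1624, 0.3748], [-0.9996, 0.0142, 0.0247, 0.0966], [-0.0266, -0.1621, -0.9864, 1.2518], [0.0, 0.0, 0.0, 1.0]]}
wrist {'intrinsics': [[388.722, 0.0, 317.9313], [0.0, 388.722, 239.4382], [0.0, 0.0, 1.0]], 'mount': [[-0.0007, -0.9653, -0.2611, 0.065], [1.0, -0.0007, 0.0001, -0.0002], [-0.0003, -0.2611, 0.9653, -0.1272], [0.0, 0.0, 0.0, 1.0]]}
```

View pics/scene0.png

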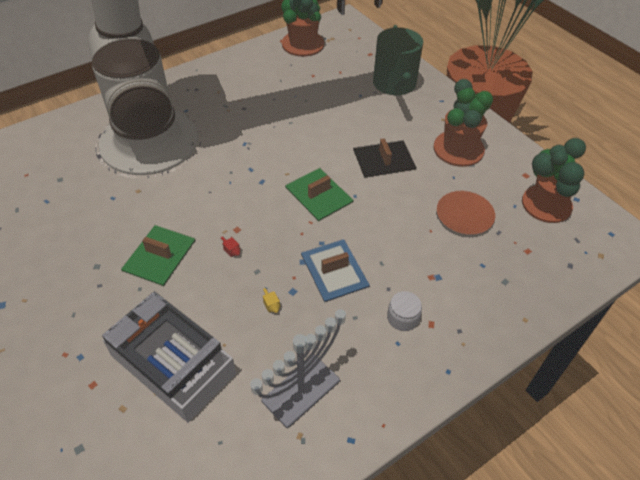

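View pics/top0.png

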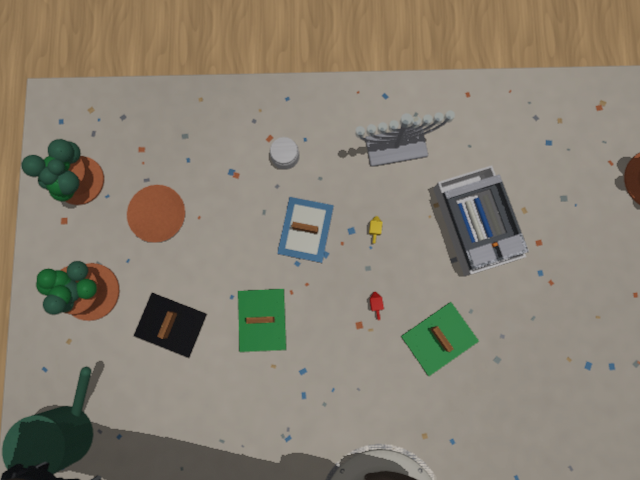

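View pics/wrist0.png

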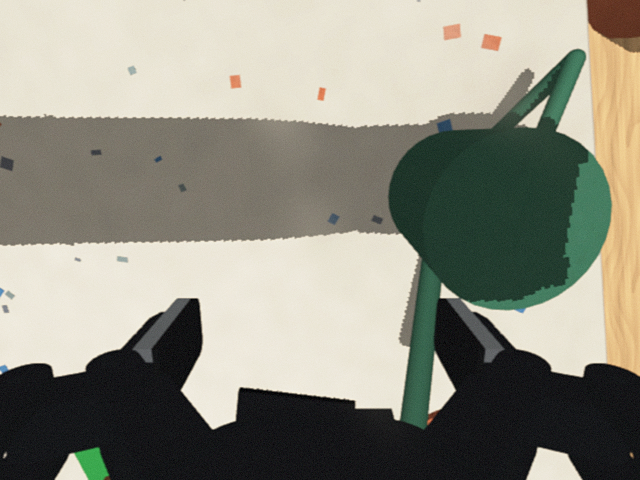

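The tile candidates in the top view are green at (262,320), green at (440,340), black at (170,325), and blue with a white centre at (305,230). Only the blue one fits the description. I'll enlarge that one and the trough.

```bash
python3 - <<'E'
import cv2,numpy as np
t=cv2.imread("pics/top0.png");s=cv2.imread("pics/scene0.png")
cv2.imwrite("pics/c_tile.png",cv2.resize(t[190:270,265:345],None,fx=7,fy=7,interpolation=cv2.INTER_CUBIC))
cv2.imwrite("pics/c_tr.png",cv2.resize(t[160:280,430:535],None,fx=5,fy=5,interpolation=cv2.INTER_CUBIC))
cv2.imwrite("pics/c_trs.png",cv2.resize(s[285:420,95:245],None,fx=4.4,fy=4.4,interpolation=cv2.INTER_CUBIC))
E
```

```text
(no output)
```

View pics/c_tile.png

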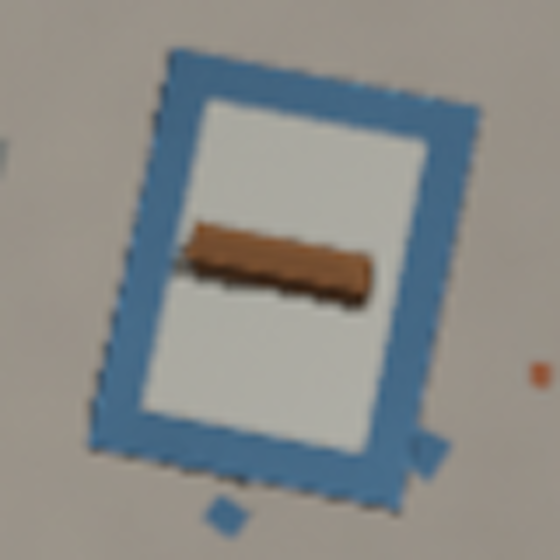

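View pics/c_tr.png

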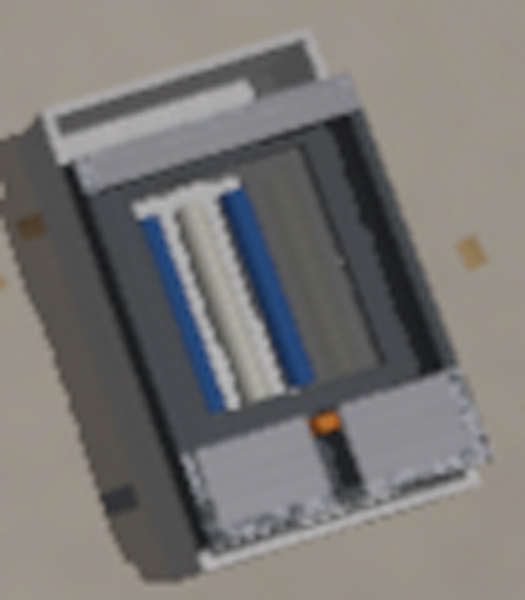

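View pics/c_trs.png

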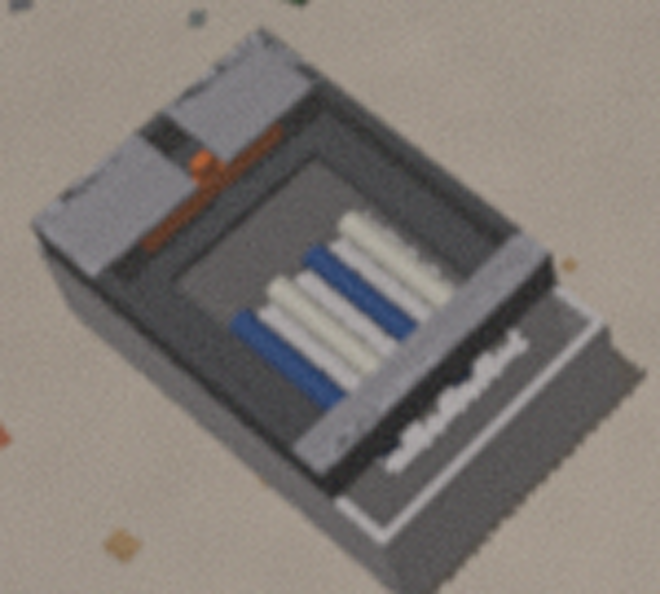

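The tile is confirmed at top (305,230), blue border with a white centre. The trough's wide lip with the orange pin is on the robot side, at crop (326,422). Next I'll compute poses.

```bash
cat > h.py <<'E'
import numpy as np,cv2
from workcell import *
from scipy.spatial.transform import Rotation as R
def cam(n):
    c=calibration(n);K=np.array(c["intrinsics"])
    if n=="wrist":
        o=get_obs();T=np.eye(4);T[:3,:3]=R.from_euler("xyz",o["tcp_rot"],degrees=True).as_matrix();T[:3,3]=o["ee_pos"]
        T=T@np.array(c["mount"])
    else: T=np.array(c["T"])
    return K,T
def back(K,T,uv,z):
    uv=np.atleast_2d(uv).astype(float)
    d=np.c_[uv,np.ones(len(uv))]@np.linalg.inv(K).T@T[:3,:3].T
    return T[:3,3]+d*((z-T[2,3])/d[:,2])[:,None]
def proj(K,T,P):
    p=(np.atleast_2d(P)-T[:3,3])@T[:3,:3];p=p@K.T
    return p[:,:2]/p[:,2:]
E
python3 - <<'E'
from h import *
K,T=cam("top")
f=lambda a,s,o:(np.array(a)-(s-1)/2)/s+np.array(o)
def show(n,P): print(n,np.round(P*1000,1).tolist(),"c",np.round(P.mean(0)*1000,1))
P=back(K,T,f([(175,50),(480,107),(400,512),(92,448)],7,(265,190)),.008);show("tile",P)
for i in range(4):
    d=P[(i+1)%4]-P[i];print(np.linalg.norm(d)*1000,np.degrees(np.arctan2(d[1],d[0])))
P=back(K,T,f([(193,228),(372,257),],7,(265,190)),.044);show("handle top far edge",P)
P=back(K,T,f([(42,115),(312,32),(480,475),(203,568)],5,(430,160)),.06);show("rim",P)
for i in range(4):
    d=P[(i+1)%4]-P[i];print(np.linalg.norm(d)*1000,np.degrees(np.arctan2(d[1],d[0])))
P=back(K,T,f([(95,192),(362,107),(452,372),(190,452)],5,(430,160)),.085);show("lip inner edges",P)
for i in range(4):
    d=P[(i+1)%4]-P[i];print(np.linalg.norm(d)*1000,np.degrees(np.arctan2(d[1],d[0])))
E
```

```text
tile [[653.1, 185.6, 8.0], [633.2, 89.6, 8.0], [505.8, 116.2, 8.0], [526.9, 211.7, 8.0]] c [579.8 150.8   8. ]
98.01797129507419 -101.68939653611366
130.2320780053981 168.20130383324883
97.83635820643353 77.48985423671306
128.83041753735066 -11.714650839206055
handle top far edge [[589.5, 177.6, 44.0], [579.8, 123.2, 44.0]] c [584.7 150.4  44. ]
rim [[667.0, -132.1, 60.0], [701.1, -247.4, 60.0], [511.7, -304.9, 60.0], [474.7, -189.5, 60.0]] c [ 588.6 -218.5   60. ]
120.20665473870257 -73.48333529762321
197.98288696711563 -163.10166546754144
121.1833335902144 107.74960909618005
200.58637148631604 16.622412201189935
lip inner edges [[627.9, -147.6, 85.0], [662.0, -258.7, 85.0], [551.0, -288.1, 85.0], [519.7, -180.8, 85.0]] c [ 590.2 -218.8   85. ]
116.25542609941184 -72.949736169608
114.85575902585255 -165.17477694149267
111.81134667072475 106.2468450405684
113.20136167265076 17.048163935979808
```

Emit:
apply_moves(rows=[[29.4,-49.4,3.3,0,0,-3.73,0],[29.4,-49.4,3.3,0,0,-3.73,0],[29.4,-49.4,3.3,0,0,-3.73,0],[29.4,-49.4,3.3,0,0,-3.73,0],[29.4,-49.4,3.3,0,0,-3.73,0],[29.4,-49.4,3.3,0,0,-3.73,0],[29.4,-49.4,3.3,0,0,-3.73,0],[29.4,-49.4,3.3,0,0,-3.73,0],[29.4,-49.4,3.3,0,0,-3.73,0],[29.4,-49.4,3.3,0,0,-3.73,0],[29.4,-49.4,3.3,0,0,-3.73,0],[29.4,-49.4,3.3,0,0,-3.73,0],[29.4,-49.4,3.3,0,0,-3.73,0],[29.4,-49.4,3.3,0,0,-3.73,0],[29.4,-49.4,3.3,0,0,-3.73,0],[29.4,-49.4,3.3,0,0,-3.73,0],[0,0,0,0,0,0,0],[0,0,0,0,0,0,0]])

```text
time: 2.4
ee_pos: [0.6004, -0.256, 0.3004]
tcp_rot: [-179.9, -0.1, 106.6]
wrist_force: [-0.2, 0.9, 1.0]
opening: 0.0855
```

```bash
python3 - <<'E'
from h import *
K,T=cam("wrist");o=get_obs();print(o["ee_pos"],o["tcp_rot"],o["q"],o["wrist_force"])
np.savez("w1.npz",K=K,T=T)
cv2.imwrite("pics/w1.png",camera("wrist")[:,:,::-1])
E
```

```text
[ 0.60036918 -0.25600978  0.30036234] [-1.79940631e+02 -5.87833553e-02  1.06632758e+02] [-2.30973797e+01  2.23579143e+01  3.67760794e+01  1.04501397e+02
  7.26089670e-03  5.02698270e+01] [-0.21265054  0.92202509  0.98788231]
```

View pics/w1.png

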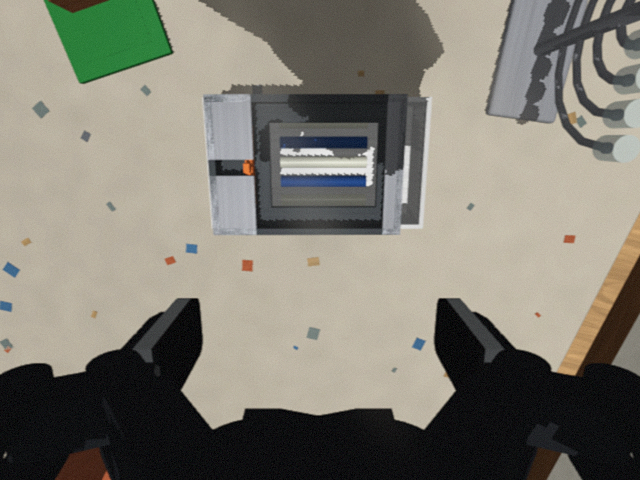

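```bash
python3 - <<'E'
import cv2
t=cv2.imread("pics/w1.png")
cv2.imwrite("pics/c_w1.png",cv2.resize(t[85:245,190:450],None,fx=3,fy=3,interpolation=cv2.INTER_CUBIC))
E
```

```text
(no output)
```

View pics/c_w1.png

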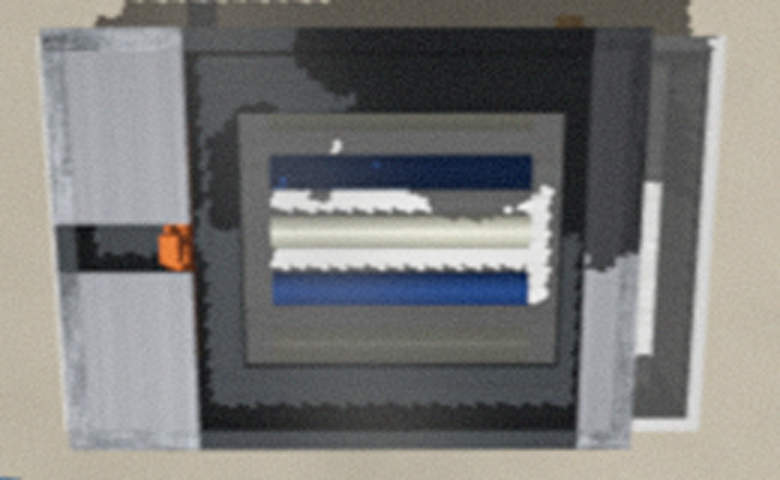

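The frame is clear in the crop: the wide lip's inner edge runs (182,28)–(200,447), the plain lip's (594,28)–(577,445), and the pin is at (175,247).

```bash
python3 - <<'E'
from h import *
d=np.load("w1.npz");K,T=d["K"],d["T"]
f=lambda a,s,o:(np.array(a)-(s-1)/2)/s+np.array(o)
P=back(K,T,f([(182,28),(200,447),(594,28),(577,445)],3,(190,85)),.085)*1000
print(P.round(1))
for i,j in [(0,1),(2,3),(0,2),(1,3)]:
    v=P[j]-P[i];print(i,j,np.linalg.norm(v).round(1),np.degrees(np.arctan2(v[1],v[0])).round(2))
print("opening c",P.mean(0).round(1))
Q=back(K,T,f([(725,35),(697,430)],3,(190,85)),.06)*1000;print("rim +x end",Q.round(1))
v=Q[1]-Q[0];print(np.degrees(np.arctan2(v[1],v[0])),np.linalg.norm(v))
for a in [16.7]:
    u=np.array([np.cos(np.radians(a)),np.sin(np.radians(a)),0])
    print("lips along u",(P@u).round(1),"rim",(Q@u).round(1))
E
```

```text
[[ 519.2 -178.    85. ]
 [ 553.4 -292.4   85. ]
 [ 628.4 -145.4   85. ]
 [ 662.7 -259.2   85. ]]
0 1 119.5 -73.37
2 3 118.8 -73.22
0 2 113.9 16.59
1 3 114.2 16.91
opening c [ 590.9 -218.8   85. ]
rim +x end [[ 669.7 -132.7   60. ]
 [ 704.1 -248.2   60. ]]
-73.37886241698178 120.5417799859629
lips along u [446.2 446.  560.1 560.2] rim [603.3 603.1]
```

Emit:
apply_moves(rows=[[-3.5,46,-8.8,0,0,-3.55,0.2],[-3.5,46,-8.8,0,0,-3.55,0.4],[-3.5,46,-8.8,0,0,-3.55,0.4],[-3.5,46,-8.8,0,0,-3.55,0.4],[-3.5,46,-8.8,0,0,-3.55,0.4],[-3.5,46,-8.8,0,0,-3.55,0.4],[-3.5,46,-8.8,0,0,-3.55,0.4],[-3.5,46,-8.8,0,0,-3.55,0.4],[0,0,0,0,0,0,0.4],[0,0,0,0,0,0,0.4]])

```text
time: 3.7
ee_pos: [0.5717, 0.1124, 0.2319]
tcp_rot: [179.9, -0.0, 78.4]
wrist_force: [-0.1, -0.4, 0.4]
opening: 0.0511
```

```bash
python3 - <<'E'
from h import *
K,T=cam("wrist");o=get_obs();print(o["ee_pos"],o["tcp_rot"],o["q"],o["wrist_force"])
np.savez("w2.npz",K=K,T=T)
cv2.imwrite("pics/w2.png",camera("wrist")[:,:,::-1])
E
```

```text
[0.57174327 0.11237171 0.23188081] [ 1.79904571e+02 -2.46616270e-02  7.83641205e+01] [ 1.11258343e+01  9.11836004e+00  1.28055600e+01  9.35896616e+01
 -1.41802390e-02  1.12761722e+02] [-0.05308367 -0.36663407  0.41013529]
```

View pics/w2.png

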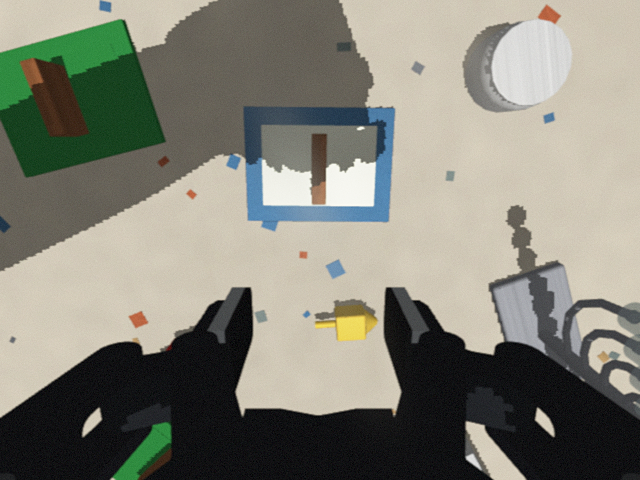

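The tile's corners are at (244,107), (394,108), (390,221) and (248,220), with the handle upright at (319,170).

```bash
python3 - <<'E'
from h import *
d=np.load("w2.npz");K,T=d["K"],d["T"]
P=back(K,T,[(244,107),(394,108),(390,221.3),(248.3,220.3)],.008)*1000
print(P.round(1),P.mean(0))
for i in range(4):
    v=P[(i+1)%4]-P[i];print(np.linalg.norm(v).round(1),np.degrees(np.arctan2(v[1],v[0])).round(2))
print(back(K,T,[(312,134),(327,134),(326,204),(312,204)],.044).round(4))
E
```

```text
[[529.  211.7   8. ]
 [654.7 184.9   8. ]
 [636.   87.3   8. ]
 [508.  114.8   8. ]] [581.92733684 149.67071783   8.        ]
128.6 -12.03
99.4 -100.89
130.9 167.88
99.2 77.79
[[0.5818 0.1779 0.044 ]
 [0.5933 0.1755 0.044 ]
 [0.5816 0.1214 0.044 ]
 [0.5704 0.1237 0.044 ]]
```

Emit:
apply_moves(rows=[[3.2,12.6,-25,0,0,-0.4,0.4],[3.2,12.6,-25,0,0,0,0.4],[3.2,12.6,-30,0,0,0,0.4],[0,0,-30,0,0,0,0.4],[0,0,-30,0,0,0,0.4],[0,0,-30,0,0,0,0.4],[0,0,-15,0,0,0,0.4],[0,0,0,0,0,0,0.4],[0,0,0,0,0,0,0.4]], grip_force=35)

```text
time: 4.88
ee_pos: [0.5828, 0.1497, 0.0472]
tcp_rot: [179.9, -0.0, 77.8]
wrist_force: [1.0, 0.4, 1.3]
opening: 0.0514
```

```bash
python3 - <<'E'
from h import *
o=get_obs();print(o["ee_pos"],o["tcp_rot"],o["wrist_force"])
cv2.imwrite("pics/w3.png",camera("wrist")[:,:,::-1])
E
```

```text
[0.5828388  0.14969719 0.04720924] [ 1.79899064e+02 -4.77694335e-02  7.78196340e+01] [0.98265395 0.36304378 1.26640033]
```

View pics/w3.png

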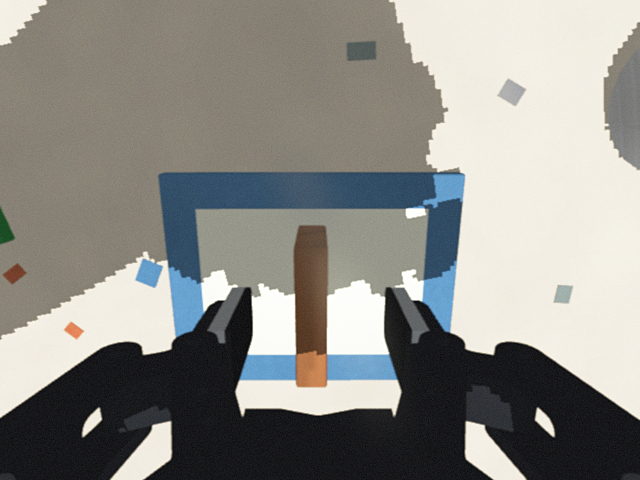

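The handle is at column 311 and the jaw centre at 318, so about 2 mm off. I'll correct that, go down and grip.

Emit:
apply_moves(rows=[[-1.8,0.4,-8,0,0,0,0.4],[0,0,-8,0,0,0,0.4],[0,0,0,0,0,0,0.4],[0,0,0,0,0,0,0.6],[0,0,0,0,0,0,0.8],[0,0,0,0,0,0,1],[0,0,0,0,0,0,1],[0,0,0,0,0,0,1],[0,0,0,0,0,0,1]], grip_force=35)

```text
time: 6.05
ee_pos: [0.5805, 0.1503, 0.03]
tcp_rot: [180.0, -0.0, 77.8]
wrist_force: [-0.2, 0.3, 2.8]
opening: 0.0115
```

Emit:
apply_moves(rows=[[0,0,5,0,0,0,1],[0,0,15,0,0,0,1],[0,0,30,0,0,0,1],[0,0,40,0,0,0,1],[0,0,40,0,0,0,1],[0,0,0,0,0,0,1],[0,0,0,0,0,0,1]])

```text
time: 6.92
ee_pos: [0.5801, 0.1501, 0.1594]
tcp_rot: [-180.0, 0.0, 77.8]
wrist_force: [0.0, 0.0, -2.6]
opening: 0.0115
```

```bash
python3 - <<'E'
from h import *
o=get_obs();print(o["ee_pos"],o["tcp_rot"],o["wrist_force"],o["torque"],o["opening"])
K,T=cam("wrist");np.savez("w4.npz",K=K,T=T,p=o["ee_pos"],r=o["tcp_rot"])
cv2.imwrite("pics/w4.png",camera("wrist")[:,:,::-1])
E
```

```text
[0.58012248 0.15011503 0.1593905 ] [-1.79980302e+02  1.16995755e-02  7.78343636e+01] [ 0.02875188  0.04018644 -2.55617687] [ 0.00779603 -0.01982625  0.01880431] 0.01146635586823874
```

View pics/w4.png

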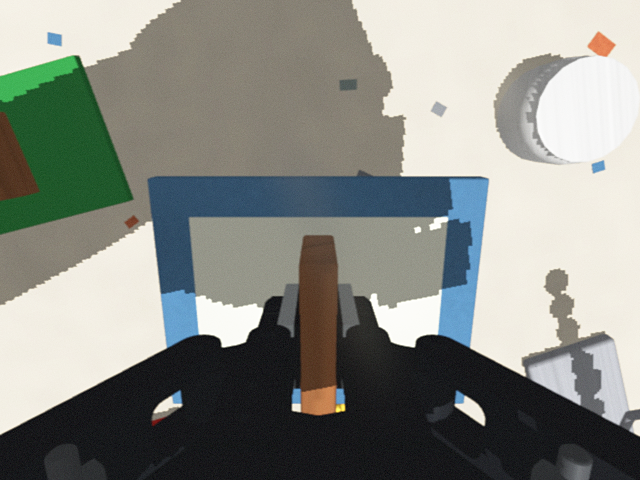

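```bash
python3 - <<'E'
from h import *
d=np.load("w4.npz");K,T=d["K"],d["T"]
Tt=np.eye(4);Tt[:3,:3]=R.from_euler("xyz",d["r"],degrees=True).as_matrix();Tt[:3,3]=d["p"]
for dz in (.020,.022,.024):
    P=back(K,T,[(149,178),(488,178)],d["p"][2]-dz)
    print(dz,((P-d["p"])@Tt[:3,:3]*1000).round(1))
E
```

```text
0.02 [[ 49.9 -62.7  20. ]
 [ 49.8  64.8  20. ]]
0.022 [[ 49.7 -63.6  22. ]
 [ 49.6  65.7  22. ]]
0.024 [[ 49.5 -64.4  24. ]
 [ 49.4  66.5  24. ]]
```

Emit:
apply_moves(rows=[[0,0,45,0,0,0,1],[0,0,46,0,0,0,1],[2.4,-45.8,0,0,0,3.61,1],[2.4,-45.8,0,0,0,3.61,1],[2.4,-45.8,0,0,0,3.61,1],[2.4,-45.8,0,0,0,3.61,1],[2.4,-45.8,0,0,0,3.61,1],[2.4,-45.8,0,0,0,3.61,1],[2.4,-45.8,0,0,0,3.61,1],[2.4,-45.8,0,0,0,3.61,1],[0,0,0,1.15,-3.83,0,1],[0,0,0,1.15,-3.83,0,1],[0,0,0,1.15,-3.83,0,1],[0,0,0,0,0,0,1],[0,0,0,0,0,0,1]])

```text
time: 8.85
ee_pos: [0.5993, -0.2161, 0.2499]
tcp_rot: [168.1, -0.0, 106.7]
wrist_force: [-0.1, 0.4, -2.2]
opening: 0.0112
```

```bash
cat >> h.py <<'E'
O=np.array([590.9,-218.8]);a=np.radians(16.7);U=np.array([np.cos(a),np.sin(a)]);V=np.array([-U[1],U[0]])
def st():
    o=get_obs();p=o["ee_pos"]*1000;Rm=R.from_euler("xyz",o["tcp_rot"],degrees=True).as_matrix()
    ty=Rm[:,1];n=-Rm[:,2]
    th=np.degrees(np.arctan2(ty[2],ty[:2]@U));yaw=np.degrees(np.arctan2(ty[1],ty[0]));roll=np.degrees(np.arcsin(Rm[2,0]))
    d=p[:2]-O;s,w=d@U,d@V
    sz=np.array([s,p[2]]);c,si=np.cos(np.radians(th)),np.sin(np.radians(th));t=np.array([c,si]);nn=np.array([-si,c])
    f=o["wrist_force"]
    print("t=%.2f TCP s=%.1f w=%.1f z=%.1f th=%.2f yaw=%.2f side=%.2f"%(o["time"],s,w,p[2],th,yaw,roll))
    C=sz-30*nn
    print(" lowtop",(C-65*t+8*nn).round(1),"lowbot",(C-65*t).round(1),"farbot",(C+65*t).round(1),"fartop",(C+65*t+8*nn).round(1))
    print(" F s=%.1f w=%.1f z=%.1f"%(f[:2]@U,f[:2]@V,f[2]),"M",o["torque"].round(2),"q",o["q"].round(0))
E
python3 -c "
from h import *
st()"
```

```text
t=8.85 TCP s=8.8 w=0.2 z=249.9 th=11.86 yaw=16.71 side=0.04
 lowtop [-50.3 215. ] lowbot [-48.7 207.2] farbot [ 78.5 233.9] fartop [ 76.9 241.8]
 F s=0.1 w=0.4 z=-2.2 M [-0.1   0.23 -0.03] q [-23.   8.  12.  86.   8.  51.]
```

Emit:
apply_moves(rows=[[0,0,-30,0,0,0,1],[0,0,-35,0,0,0,1],[0,0,-35,0,0,0,1],[0,0,-22,0,0,0,1],[0,0,-10,0,0,0,1],[0,0,0,0,0,0,1],[0,0,0,0,0,0,1]])

```text
time: 9.72
ee_pos: [0.6001, -0.2164, 0.1199]
tcp_rot: [167.9, 0.1, 106.7]
wrist_force: [0.7, 0.2, -1.8]
opening: 0.0113
```

```bash
python3 - <<'E'
from h import *
st()
cv2.imwrite("pics/w5.png",camera("wrist")[:,:,::-1])
s=camera("scene")[:,:,::-1]
cv2.imwrite("pics/s5.png",cv2.resize(s[240:430,60:310],None,fx=3,fy=3,interpolation=cv2.INTER_CUBIC))
E
```

```text
t=9.72 TCP s=9.5 w=-0.3 z=119.9 th=12.06 yaw=16.74 side=-0.06
 lowtop [-49.4  84.8] lowbot [-47.8  77. ] farbot [ 79.4 104.2] fartop [ 77.7 112. ]
 F s=0.7 w=-0.0 z=-1.8 M [-0.11  0.28  0.02] q [-23.   7.  -3.  71.   8.  51.]
```

View pics/w5.png

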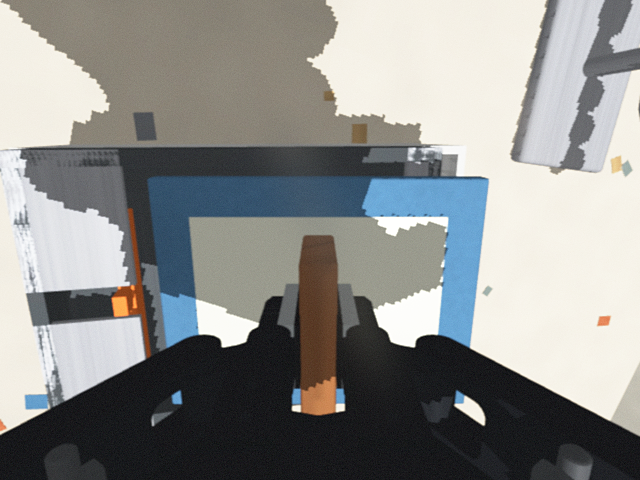

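View pics/s5.png

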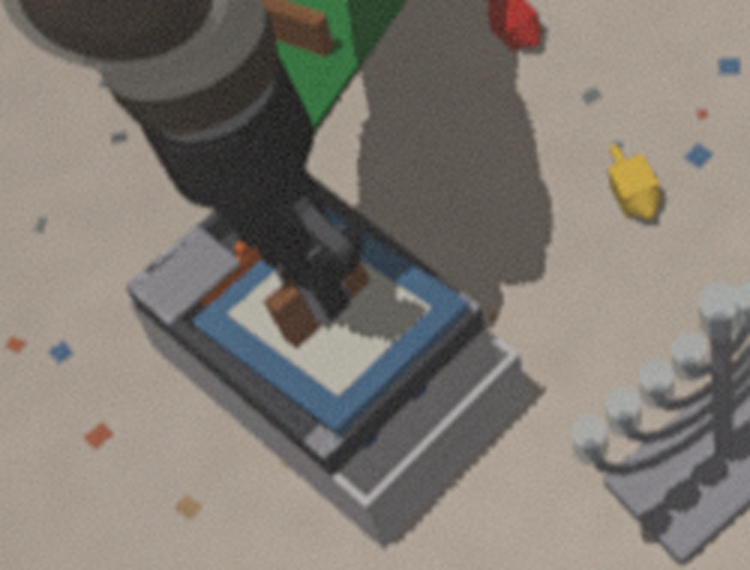

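Tilt and alignment look good: lip edge near column 120, pin at (122,300), tile's lower edge at column 150. Next I'll feel for the ledge.

Emit:
apply_moves(rows=[[0,0,-5,0,0,0,1],[0,0,-3,0,0,0,1],[0,0,0,0,0,0,1],[0,0,0,0,0,0,1]])

```text
time: 10.32
ee_pos: [0.5995, -0.2162, 0.1107]
tcp_rot: [168.0, 0.0, 106.7]
wrist_force: [0.3, 0.0, -3.0]
opening: 0.0113
```

Emit:
apply_moves(rows=[[0,0,-1,0,0,0,1],[0,0,0,0,0,0,1]])

```text
time: 10.58
ee_pos: [0.5995, -0.2162, 0.1097]
tcp_rot: [168.0, 0.0, 106.7]
wrist_force: [0.2, 0.8, -2.3]
opening: 0.0111
```

Emit:
apply_moves(rows=[[0,0,-1,0,0,0,1],[0,0,0,0,0,0,1]])

```text
time: 10.82
ee_pos: [0.5996, -0.2162, 0.1088]
tcp_rot: [168.0, 0.0, 106.7]
wrist_force: [0.6, -0.3, -1.6]
opening: 0.0117
```

```bash
python3 -c "
from h import *
st()"
```

```text
t=10.82 TCP s=9.0 w=-0.0 z=108.8 th=12.01 yaw=16.72 side=-0.01
 lowtop [-50.   73.8] lowbot [-48.3  65.9] farbot [78.9 93. ] fartop [ 77.2 100.8]
 F s=0.5 w=-0.4 z=-1.6 M [-0.09  0.22  0.02] q [-23.   7.  -4.  70.   8.  51.]
```

Emit:
apply_moves(rows=[[0,0,-1,0,0,0,1],[0,0,0,0,0,0,1]])

```text
time: 11.08
ee_pos: [0.5998, -0.2162, 0.1085]
tcp_rot: [168.0, 0.0, 106.7]
wrist_force: [-0.6, 0.0, 5.1]
opening: 0.0116
```

```bash
python3 -c "
from h import *
st()"
```

```text
t=11.07 TCP s=9.2 w=-0.1 z=108.5 th=12.05 yaw=16.73 side=-0.04
 lowtop [-49.8  73.4] lowbot [-48.1  65.6] farbot [79.  92.7] fartop [ 77.4 100.6]
 F s=-0.6 w=0.2 z=5.1 M [0.13 0.66 0.02] q [-23.   7.  -4.  70.   8.  51.]
```

Ledge contact came at 108.6 mm TCP height, which matches the geometry. I'll raise slightly and feed in.

Emit:
apply_moves(rows=[[0,0,1.8,0,0,0,1],[-2.9,-0.85,0,0,0,0,1],[-2.9,-0.85,0,0,0,0,1],[-1.9,-0.6,0,0,0,0,1],[0,0,0,0,0,0,1]])

```text
time: 11.7
ee_pos: [0.5916, -0.2186, 0.1094]
tcp_rot: [168.0, -0.0, 106.7]
wrist_force: [-0.7, 0.0, -2.0]
opening: 0.0114
```

```bash
python3 -c "
from h import *
st()"
```

```text
t=11.70 TCP s=0.7 w=-0.0 z=109.4 th=11.99 yaw=16.71 side=0.00
 lowtop [-58.3  74.4] lowbot [-56.6  66.6] farbot [70.5 93.6] fartop [ 68.9 101.4]
 F s=-0.7 w=0.3 z=-2.0 M [-0.06  0.31 -0.03] q [-24.   7.  -4.  70.   8.  50.]
```

Emit:
apply_moves(rows=[[-1.9,-0.6,0,0,0,0,1],[0,0,0,0,0,0,1]])

```text
time: 11.95
ee_pos: [0.5899, -0.2192, 0.1095]
tcp_rot: [168.0, 0.0, 106.7]
wrist_force: [-0.4, -0.3, -2.2]
opening: 0.0115
```

```bash
python3 -c "
from h import *
st()"
```

```text
t=11.95 TCP s=-1.1 w=-0.1 z=109.5 th=12.00 yaw=16.71 side=-0.00
 lowtop [-60.1  74.5] lowbot [-58.4  66.7] farbot [68.7 93.7] fartop [ 67.1 101.5]
 F s=-0.5 w=-0.2 z=-2.2 M [-0.08  0.28 -0.01] q [-24.   6.  -5.  70.   8.  50.]
```

Emit:
apply_moves(rows=[[-1.9,-0.6,0,0,0,0,1],[0,0,0,0,0,0,1]])

```text
time: 12.2
ee_pos: [0.5881, -0.2197, 0.1096]
tcp_rot: [168.0, 0.0, 106.7]
wrist_force: [1.5, 0.9, -3.4]
opening: 0.0116
```

```bash
python3 -c "
from h import *
st()"
```

```text
t=12.20 TCP s=-2.9 w=-0.0 z=109.6 th=12.02 yaw=16.72 side=-0.00
 lowtop [-61.9  74.5] lowbot [-60.2  66.7] farbot [66.9 93.8] fartop [ 65.2 101.6]
 F s=1.7 w=0.5 z=-3.4 M [ 0.04 -0.07 -0.01] q [-24.   6.  -5.  70.   8.  50.]
```

Emit:
apply_moves(rows=[[-1.9,-0.6,0,0,0,0,1],[-1.9,-0.6,0,0,0,0,1],[-1.9,-0.6,0,0,0,0,1],[0,0,0,0,0,0,1]])

```text
time: 12.7
ee_pos: [0.5829, -0.2213, 0.1098]
tcp_rot: [167.9, 0.0, 106.7]
wrist_force: [5.9, 3.1, -3.1]
opening: 0.0116
```

```bash
python3 -c "
from h import *
st()"
```

```text
t=12.70 TCP s=-8.3 w=-0.1 z=109.8 th=12.11 yaw=16.75 side=-0.00
 lowtop [-67.3  74.7] lowbot [-65.6  66.9] farbot [61.5 94.1] fartop [ 59.8 102. ]
 F s=6.6 w=1.2 z=-3.1 M [ 0.5  -1.16 -0.01] q [-24.   6.  -5.  70.   8.  50.]
```

Emit:
apply_moves(rows=[[-1.9,-0.6,0,0,0,0,1],[-1.9,-0.6,0,0,0,0,1],[0,0,0,0,0,0,1]])

```text
time: 13.08
ee_pos: [0.5797, -0.2222, 0.1101]
tcp_rot: [167.8, 0.0, 106.8]
wrist_force: [8.9, 3.7, -4.4]
opening: 0.0117
```

```bash
python3 - <<'E'
from h import *
st()
cv2.imwrite("pics/w6.png",camera("wrist")[:,:,::-1])
E
```

```text
t=13.07 TCP s=-11.7 w=-0.1 z=110.1 th=12.18 yaw=16.77 side=-0.00
 lowtop [-70.6  74.9] lowbot [-68.9  67. ] farbot [58.1 94.5] fartop [ 56.4 102.3]
 F s=9.6 w=1.0 z=-4.4 M [ 0.8  -1.83 -0.1 ] q [-24.   5.  -6.  70.   8.  49.]
```

View pics/w6.png

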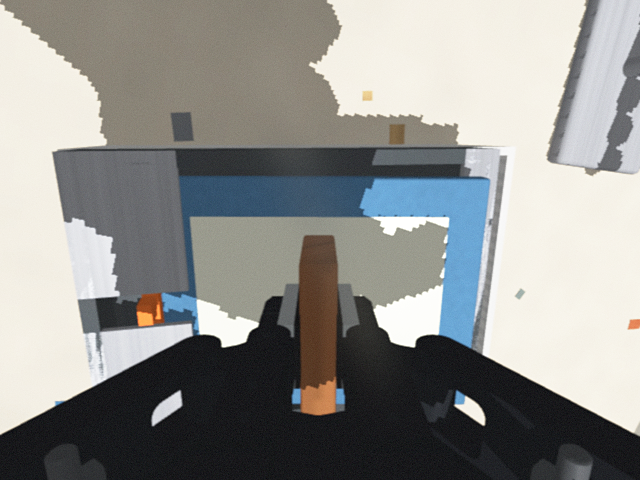

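Emit:
apply_moves(rows=[[-1.9,-0.6,0,0,0,0,1],[-1.9,-0.6,0,0,0,0,1],[-1.0,-0.3,0,0,0,0,1],[0,0,0,0,0,0,1],[0,0,0,0,0,0,1]])

```text
time: 13.75
ee_pos: [0.5757, -0.2234, 0.1104]
tcp_rot: [167.7, 0.0, 106.8]
wrist_force: [13.7, 5.7, -5.5]
opening: 0.0115
```

```bash
python3 -c "
from h import *
st()"
```

```text
t=13.75 TCP s=-15.9 w=-0.1 z=110.4 th=12.28 yaw=16.82 side=-0.01
 lowtop [-74.7  75.1] lowbot [-73.   67.3] farbot [54.  94.9] fartop [ 52.3 102.7]
 F s=14.8 w=1.6 z=-5.5 M [ 1.01 -2.71 -0.04] q [-25.   5.  -6.  70.   8.  49.]
```

Emit:
apply_moves(rows=[[0.8,0.25,-2.2,-0.6,2.05,0,1],[0.9,0.3,-2.3,-0.6,2.05,0,1],[0,0,0,0,0,0,1],[0,0,0,0,0,0,1]])

```text
time: 14.25
ee_pos: [0.5778, -0.2228, 0.1059]
tcp_rot: [172.0, -0.0, 106.8]
wrist_force: [12.9, 5.9, -3.8]
opening: 0.0115
```

```bash
python3 - <<'E'
from h import *
st()
cv2.imwrite("pics/w7.png",camera("wrist")[:,:,::-1])
s=camera("scene")[:,:,::-1]
cv2.imwrite("pics/s7.png",cv2.resize(s[270:430,80:260],None,fx=3.5,fy=3.5,interpolation=cv2.INTER_CUBIC))
E
```

```text
t=14.25 TCP s=-13.7 w=-0.1 z=105.9 th=8.04 yaw=16.81 side=0.01
 lowtop [-74.9  75.1] lowbot [-73.8  67.1] farbot [54.9 85.3] fartop [53.8 93.2]
 F s=14.1 w=1.9 z=-3.8 M [ 1.14 -2.85 -0.03] q [-23.   8.  -3.  73.   5.  50.]
```

View pics/w7.png

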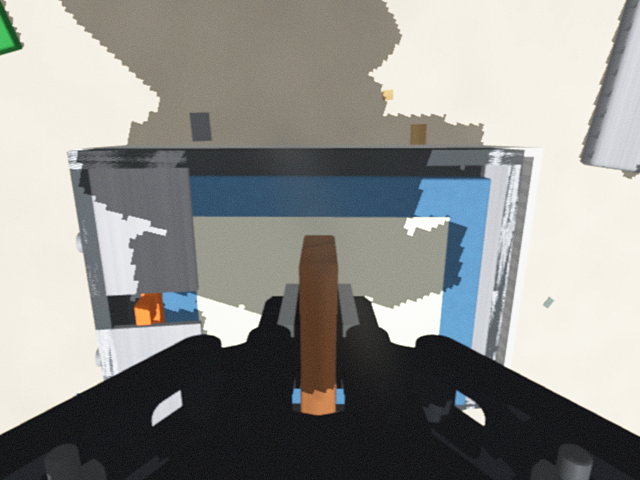

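View pics/s7.png

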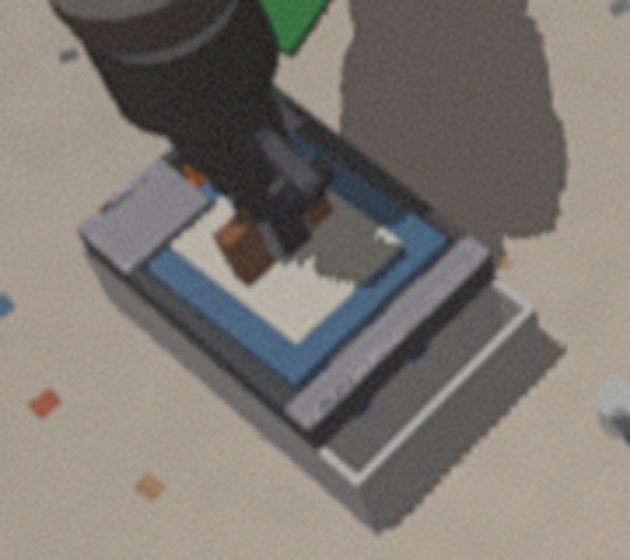

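Press is about 14.5 mm and the far edge sits at lip height. I'll add 1 mm of press, then continue down.

Emit:
apply_moves(rows=[[-1.1,-0.35,0,0,0,0,1],[0,0,0,0,0,0,1],[0,0,0,0,0,0,1]])

```text
time: 14.72
ee_pos: [0.5768, -0.2231, 0.106]
tcp_rot: [171.9, -0.0, 106.8]
wrist_force: [14.9, 5.5, -4.8]
opening: 0.0112
```

```bash
python3 -c "
from h import *
st()"
```

```text
t=14.72 TCP s=-14.8 w=-0.1 z=106.0 th=8.07 yaw=16.81 side=0.01
 lowtop [-76.   75.1] lowbot [-74.9  67.2] farbot [53.8 85.5] fartop [52.7 93.4]
 F s=15.9 w=1.0 z=-4.8 M [ 1.25 -3.09 -0.06] q [-23.   8.  -3.  73.   5.  50.]
```

Emit:
apply_moves(rows=[[0.5,0.15,-1.1,-0.29,0.96,0,1],[0,0,0,0,0,0,1]])

```text
time: 14.98
ee_pos: [0.5775, -0.223, 0.1049]
tcp_rot: [172.9, -0.0, 106.8]
wrist_force: [13.8, 6.2, -3.9]
opening: 0.0115
```

```bash
python3 -c "
from h import *
st()"
```

```text
t=14.97 TCP s=-14.1 w=-0.1 z=104.9 th=7.06 yaw=16.82 side=0.01
 lowtop [-75.9  75.1] lowbot [-74.9  67.2] farbot [54.1 83.1] fartop [53.2 91.1]
 F s=15.0 w=1.9 z=-3.9 M [ 1.3  -3.1  -0.03] q [-23.   9.  -2.  74.   5.  50.]
```

Emit:
apply_moves(rows=[[0.5,0.15,-1.1,-0.29,0.96,0,1],[0,0,0,0,0,0,1]])

```text
time: 15.22
ee_pos: [0.578, -0.2227, 0.1038]
tcp_rot: [173.9, -0.0, 106.8]
wrist_force: [13.9, 6.0, -4.2]
opening: 0.0114
```

```bash
python3 -c "
from h import *
st()"
```

```text
t=15.22 TCP s=-13.5 w=-0.1 z=103.8 th=6.06 yaw=16.82 side=0.01
 lowtop [-75.8  75.1] lowbot [-74.9  67.1] farbot [54.3 80.8] fartop [53.5 88.8]
 F s=15.0 w=1.8 z=-4.2 M [ 1.26 -3.02 -0.09] q [-23.   9.  -1.  75.   4.  51.]
```

Emit:
apply_moves(rows=[[0.45,0.13,-1.1,-0.29,0.96,0,1],[0.45,0.13,-1.1,-0.29,0.96,0,1],[0,0,0,0,0,0,1]])

```text
time: 15.6
ee_pos: [0.579, -0.2225, 0.1016]
tcp_rot: [175.9, -0.0, 106.8]
wrist_force: [13.5, 5.5, -3.5]
opening: 0.0118
```

```bash
python3 -c "
from h import *
st()"
```

```text
t=15.60 TCP s=-12.4 w=-0.1 z=101.6 th=4.06 yaw=16.81 side=0.00
 lowtop [-75.7  75. ] lowbot [-75.2  67. ] farbot [54.5 76.2] fartop [54.  84.2]
 F s=14.5 w=1.4 z=-3.5 M [ 1.36 -3.13 -0.13] q [-22.  11.   1.  76.   3.  51.]
```

Emit:
apply_moves(rows=[[0.4,0.12,-1.1,-0.29,0.96,0,1],[0.4,0.12,-1.1,-0.29,0.96,0,1],[0,0,0,0,0,0,1]])

```text
time: 15.98
ee_pos: [0.5799, -0.2222, 0.0993]
tcp_rot: [177.9, -0.0, 106.8]
wrist_force: [14.5, 6.4, -3.0]
opening: 0.0118
```

```bash
python3 - <<'E'
from h import *
st()
cv2.imwrite("pics/w8.png",camera("wrist")[:,:,::-1])
E
```

```text
t=15.97 TCP s=-11.6 w=-0.1 z=99.3 th=2.05 yaw=16.81 side=0.00
 lowtop [-75.7  75. ] lowbot [-75.4  67. ] farbot [54.5 71.7] fartop [54.2 79.7]
 F s=15.7 w=1.9 z=-3.0 M [ 1.37 -3.11 -0.11] q [-22.  13.   2.  78.   1.  52.]
```

View pics/w8.png

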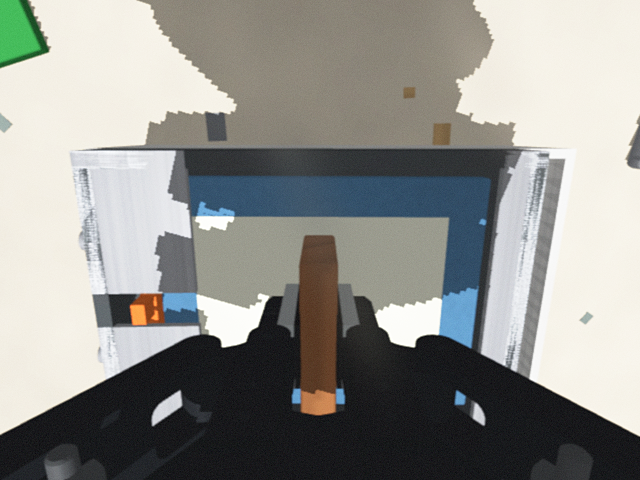

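The far edge is now below the lip underside with no lip contact. I'll slide slightly toward +x and flatten.

Emit:
apply_moves(rows=[[1.5,0.45,0,0,0,0,1],[1.5,0.45,-1,-0.29,0.96,0,1],[1.2,0.36,-1.2,-0.3,0.98,0,1],[0,0,0,0,0,0,1],[0,0,0,0,0,0,1]])

```text
time: 16.65
ee_pos: [0.5834, -0.2212, 0.0969]
tcp_rot: [-180.0, -0.0, 106.8]
wrist_force: [11.0, 5.6, -3.6]
opening: 0.0118
```

```bash
python3 -c "
from h import *
st()"
```

```text
t=16.65 TCP s=-7.9 w=-0.1 z=96.9 th=-0.03 yaw=16.78 side=0.00
 lowtop [-72.9  74.9] lowbot [-72.9  66.9] farbot [57.1 66.9] fartop [57.1 74.9]
 F s=12.2 w=2.2 z=-3.6 M [ 1.17 -2.57 -0.03] q [-21.  15.   5.  80.  -0.  52.]
```

Emit:
apply_moves(rows=[[1.9,0.57,-0.3,0,0,0,1],[1.9,0.57,0,0,0,0,1],[1.9,0.57,0,0,0,0,1],[0,0,0,0,0,0,1]])

```text
time: 17.15
ee_pos: [0.5882, -0.2197, 0.0965]
tcp_rot: [-179.9, -0.0, 106.8]
wrist_force: [7.1, 4.4, -1.2]
opening: 0.0115
```

Emit:
apply_moves(rows=[[0.96,0.29,0,0,0,0,1],[0.96,0.29,0,0,0,0,1],[0,0,0,0,0,0,1]])

```text
time: 17.52
ee_pos: [0.5897, -0.2193, 0.0965]
tcp_rot: [-179.8, -0.0, 106.7]
wrist_force: [5.2, 3.1, -0.4]
opening: 0.0113
```

```bash
python3 -c "
from h import *
st()"
```

```text
t=17.52 TCP s=-1.2 w=-0.1 z=96.5 th=-0.19 yaw=16.75 side=0.01
 lowtop [-66.3  74.7] lowbot [-66.3  66.7] farbot [63.7 66.3] fartop [63.7 74.3]
 F s=5.9 w=1.5 z=-0.4 M [ 0.7  -1.15 -0.04] q [-20.  16.   5.  80.  -0.  53.]
```

Emit:
apply_moves(rows=[[0.96,0.29,0,-0.05,-0.15,0,1],[0,0,0,0,0,0,1]])

```text
time: 17.77
ee_pos: [0.5905, -0.2191, 0.0964]
tcp_rot: [-179.9, 0.1, 106.7]
wrist_force: [5.2, 2.8, -1.5]
opening: 0.0113
```

Emit:
apply_moves(rows=[[0.96,0.29,0,0,0,0,1],[0,0,0,0,0,0,1]])

```text
time: 18.02
ee_pos: [0.5913, -0.2189, 0.0963]
tcp_rot: [-179.9, 0.1, 106.7]
wrist_force: [4.5, 3.0, -1.1]
opening: 0.0117
```

```bash
python3 -c "
from h import *
st()"
```

```text
t=18.02 TCP s=0.3 w=-0.2 z=96.3 th=-0.11 yaw=16.73 side=-0.09
 lowtop [-64.7  74.4] lowbot [-64.7  66.4] farbot [65.3 66.2] fartop [65.3 74.2]
 F s=5.2 w=1.6 z=-1.1 M [ 0.52 -0.78 -0.04] q [-20.  16.   6.  80.  -0.  53.]
```

Emit:
apply_moves(rows=[[0.96,0.29,0,0,0,0,1],[0,0,0,0,0,0,1]])

```text
time: 18.27
ee_pos: [0.5919, -0.2188, 0.0961]
tcp_rot: [-179.8, 0.1, 106.7]
wrist_force: [4.7, 1.7, 0.4]
opening: 0.0116
```

```bash
python3 -c "
from h import *
st()"
```

```text
t=18.27 TCP s=1.0 w=-0.3 z=96.1 th=-0.16 yaw=16.72 side=-0.09
 lowtop [-64.1  74.3] lowbot [-64.1  66.3] farbot [65.9 66. ] fartop [65.9 74. ]
 F s=5.0 w=0.3 z=0.4 M [ 0.51 -0.79 -0.  ] q [-20.  16.   6.  80.  -0.  53.]
```

Emit:
apply_moves(rows=[[0.96,0.29,0,0,0,0,1],[0,0,0,0,0,0,1]])

```text
time: 18.52
ee_pos: [0.592, -0.2188, 0.0961]
tcp_rot: [-179.7, 0.1, 106.7]
wrist_force: [-3.7, 0.0, 4.0]
opening: 0.0115
```

```bash
python3 -c "
from h import *
st()"
```

```text
t=18.52 TCP s=1.1 w=-0.3 z=96.1 th=-0.26 yaw=16.69 side=-0.08
 lowtop [-64.   74.4] lowbot [-64.   66.4] farbot [66.  65.8] fartop [66.  73.8]
 F s=-3.6 w=1.1 z=4.0 M [0.21 0.65 0.02] q [-20.  16.   6.  80.  -0.  53.]
```

Emit:
apply_moves(rows=[[0.96,0.29,0,0,0,0,1],[0,0,0,0,0,0,1]])

```text
time: 18.77
ee_pos: [0.5921, -0.2188, 0.0961]
tcp_rot: [-179.6, 0.1, 106.7]
wrist_force: [-10.4, -0.7, 6.9]
opening: 0.0116
```

```bash
python3 - <<'E'
from h import *
st()
cv2.imwrite("pics/w9.png",camera("wrist")[:,:,::-1])
E
```

```text
t=18.77 TCP s=1.1 w=-0.3 z=96.1 th=-0.37 yaw=16.66 side=-0.08
 lowtop [-64.   74.5] lowbot [-64.1  66.5] farbot [65.9 65.7] fartop [66.  73.7]
 F s=-10.1 w=2.3 z=6.9 M [0.   1.63 0.07] q [-20.  16.   6.  80.  -0.  53.]
```

View pics/w9.png

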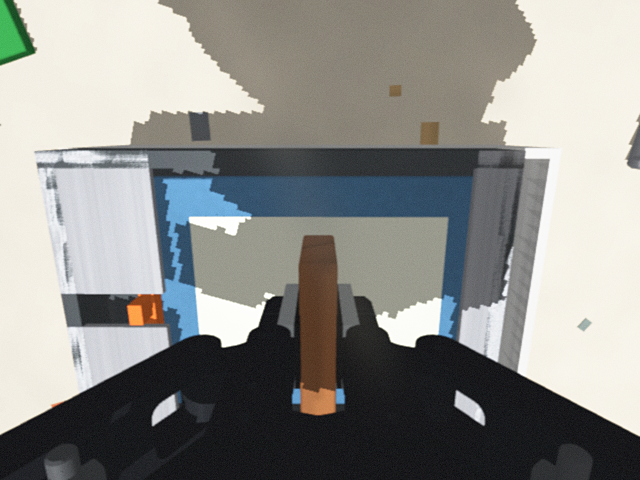

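Emit:
apply_moves(rows=[[-0.96,-0.29,-0.2,0,0,0,1],[0,0,0,0,0,0,1]])

```text
time: 19.08
ee_pos: [0.592, -0.2188, 0.096]
tcp_rot: [-179.8, 0.1, 106.7]
wrist_force: [-4.3, 1.1, 5.9]
opening: 0.0112
```

```bash
python3 -c "
from h import *
st()"
```

```text
t=19.07 TCP s=1.1 w=-0.3 z=96.0 th=-0.24 yaw=16.69 side=-0.08
 lowtop [-64.   74.3] lowbot [-64.1  66.3] farbot [65.9 65.7] fartop [66.  73.7]
 F s=-3.8 w=2.3 z=5.9 M [ 0.26  0.74 -0.  ] q [-20.  16.   6.  80.  -0.  53.]
```

Seated against the wall with light forces. I'll release now.

Emit:
apply_moves(rows=[[0,0,0,0,0,0,0.85],[0,0,0,0,0,0,0.75],[0,0,0,0,0,0,0.65],[0,0,0,0,0,0,0.6],[0,0,0,0,0,0,0.6],[0,0,0,0,0,0,0.6]])

```text
time: 19.82
ee_pos: [0.5926, -0.2185, 0.0957]
tcp_rot: [-179.8, 0.1, 106.7]
wrist_force: [0.1, 0.2, 0.1]
opening: 0.034
```

```bash
python3 - <<'E'
from h import *
st();print(get_obs()["opening"])
cv2.imwrite("pics/w10.png",camera("wrist")[:,:,::-1])
E
```

```text
t=19.82 TCP s=1.8 w=-0.2 z=95.7 th=-0.19 yaw=16.71 side=-0.08
 lowtop [-63.3  73.9] lowbot [-63.3  65.9] farbot [66.7 65.5] fartop [66.7 73.5]
 F s=0.2 w=0.2 z=0.1 M [0.06 0.01 0.01] q [-20.  16.   6.  80.  -0.  53.]
0.03399678463394621
```

View pics/w10.png

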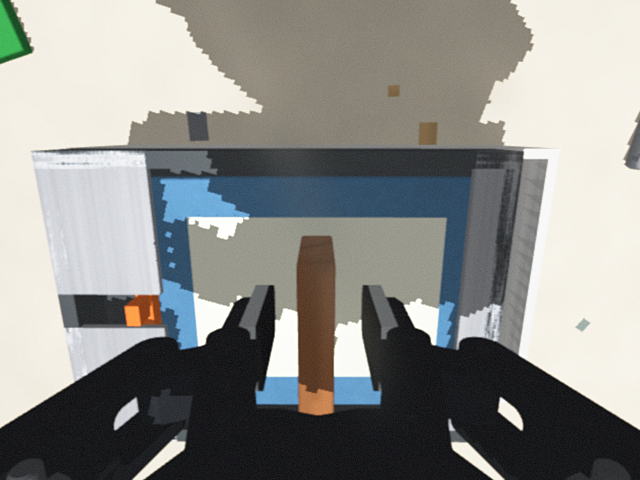

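Free of the handle on both sides. I'll go straight up, then back off toward −y for a look.

Emit:
apply_moves(rows=[[0,0,10,0,0,0,0.6],[0,0,25,0,0,0,0.6],[0,0,35,0,0,0,0.6],[0,0,45,0,0,0,0.6],[0,0,45,0,0,0,0.6],[4,-13,20,0,0,0,0.6],[5,-16,15,0,0,0,0.6],[3,-10,0,0,0,0,0.6],[0,0,0,0,0,0,0.6],[0,0,0,0,0,0,0.6]])

```text
time: 21.12
ee_pos: [0.6044, -0.2571, 0.2899]
tcp_rot: [-179.8, 0.0, 106.7]
wrist_force: [-0.1, 1.0, 0.0]
opening: 0.0337
```

```bash
python3 - <<'E'
from h import *
st()
K,T=cam("wrist");np.savez("w11.npz",K=K,T=T)
w=camera("wrist")[:,:,::-1]
cv2.imwrite("pics/w11.png",w)
cv2.imwrite("pics/c11.png",cv2.resize(w[70:270,180:460],None,fx=2.8,fy=2.8,interpolation=cv2.INTER_CUBIC))
cv2.imwrite("pics/s11.png",camera("scene")[:,:,::-1])
E
```

```text
t=21.12 TCP s=1.9 w=-40.6 z=289.9 th=-0.24 yaw=16.72 side=-0.03
 lowtop [-63.2 268.2] lowbot [-63.2 260.2] farbot [ 66.8 259.6] fartop [ 66.8 267.6]
 F s=0.2 w=1.0 z=0.0 M [ 0.05 -0.03 -0.  ] q [-23.  23.  36. 103.  -0.  50.]
```

View pics/c11.png

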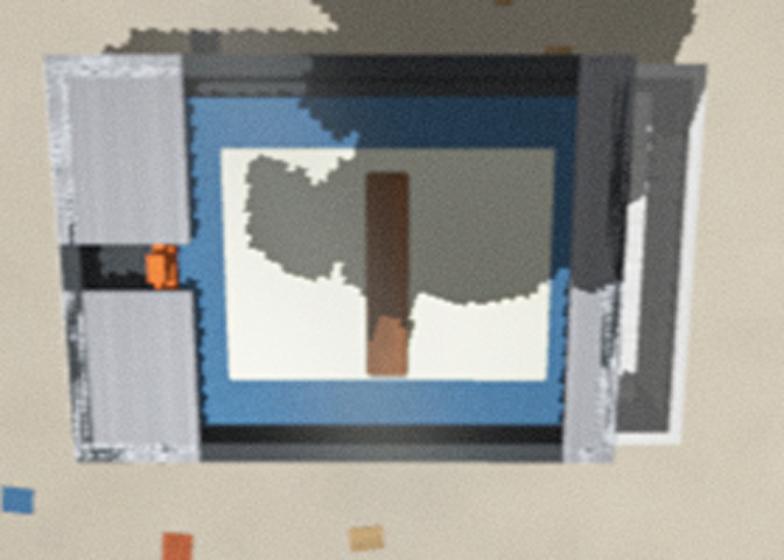

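View pics/s11.png

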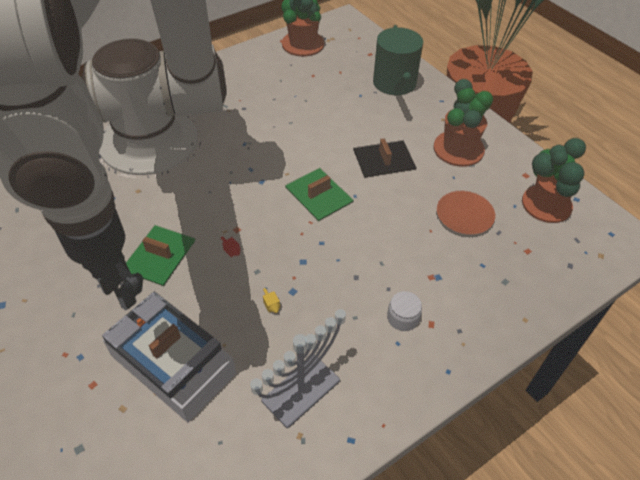

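```bash
python3 - <<'E'
from h import *
d=np.load("w11.npz");K,T=d["K"],d["T"]
f=lambda a:(np.array(a)-.9)/2.8+np.array((180,70))
def sw(n,p,z):
    P=back(K,T,f(p),z)[:,:2]*1000-O;print(n,np.c_[P@U,P@V].round(1).tolist())
sw("white",[(221,148),(555,150),(547,381),(229,380)],.074)
sw("handle top",[(366,172),(409,172),(408,375),(367,375)],.110)
sw("lips",[(182,55),(579,55),(564,461),(200,461)],.085)
sw("pin",[(148,265),(178,265)],.085)
d=np.load("w1.npz");K,T=d["K"],d["T"]
P=back(K,T,(np.array([(160,247),(190,247)])-1)/3+np.array((190,85)),.085)[:,:2]*1000-O;print("pin before",(P@U).round(1))
E
```

```text
white [[-48.3, 34.4], [52.5, 33.8], [52.8, -36.8], [-48.6, -36.5]]
handle top [[-3.8, 27.1], [7.9, 27.1], [7.9, -28.6], [-3.8, -28.6]]
lips [[-56.9, 59.6], [56.8, 59.6], [57.5, -60.3], [-57.1, -60.4]]
pin [[-70.0, 0.4], [-61.0, 0.4]]
pin before [-66.1 -57.4]
```

```bash
python3 -c "
from workcell import *
print(job_done())"
```

```text
the job is handed in; nothing more can be done
None
```

The blue tile is lying flat on the ledges, slid home against the end wall under the plain lip, with the clip holding it. I've let go and handed the job in at about 21 s.

**How it went:** I gripped the handle at 35 N, tilted the tile 12° and felt for the ledge. I then fed the lower edge under the wide lip until the clip was pressed in about 15 to 16 mm (peak 15.9 N, under the 17 mm limit). The far edge came down past the plain lip without touching it. I slid the tile back until it met the wall (about 10 N at most) and released.

**Last checks:**
- **Tile position:** its centre is 2.1 mm to the +x side of the opening's centre, against a target of 2 mm. It is square in the frame and about 1 mm off centre in y, within the side clearance.
- **Clip:** the orange pin has moved 3.8 mm from its free position, against an expected 4 mm.
- **Gripper:** it is clear of everything, and the wrist force is back to about zero.
- **Bystanders:** by eye, the dreidels, tin and menorah have not moved.

**One disagreement:** where the tile edge met the clip and the wall, the readings differed by about 1 mm from the camera-based frame position. That is within the calibration error, and I went by the contact forces.

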